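# Close the split tube case, fit its nested lids, take off the outer lid

## Task

Swing the open half of the split case shut around the extension tube until its edges meet, then carry the nested pair of lids together, by the inner lid's knob, and lower it (do not drop it) until the inner lid sits fully home in the mouth of the case. Then take hold of the outer lid and lift it straight off alone, with the inner lid left seated and the case shut, and finish while holding the outer lid level in the gripper, about 10 cm above where it sat. Leave the other things on the tray where they are.

Things in the scene. Friction and masses are not known exactly. Their poses are not given: they have to be found in the camera images.
- case: Upright split case, aluminium, on a round black foot 92 mm wide, 6 mm thick, fixed to the tray board. Origin: centre of the foot's underside, on the case axis, 10 mm above the table; z up. Shut, it is a tube of outer radius 38, inner radius 31, rim 62 mm above the origin. The fixed half is the -y half; the free edges meet at +x. A loose extension tube stands inside, top 22 mm below the rim: no handling.
- case_hinge (a point): the swinging half's vertical hinge axis, at x = -42 mm, y = 0 of the case's frame, at rim height (62 mm above the case's origin); fixed to the case, axes as the case's.
- case_shell (a joint): angle of the swinging half (the +y half) about the vertical hinge: 0 = shut, edges meeting (hard stop), positive = swung open, counter-clockwise seen from above, up to 1.3 rad. It stays where it is left; about 1 to 2 N at the tab moves it.
- shell_tab (a point): grip point on the swinging half's tab, a black upright plate standing radially out of the shell: 10 mm thick, 28 mm out, 40 mm high, top level with the rim, 20 mm above this point. Shut, this point is 54 mm from the case axis, 25 degrees counter-clockwise from the case's +x, and the plate runs along that radius; it turns with the shell. Push its face clockwise, or pinch it from above.
- case_mouth (a point): centre of the case's mouth (62 mm diameter when shut), on the axis at rim height; z up, axes as the case's.
- inner_lid_center (a point): inner lid, black plastic, 80 g; on its axis (z up), 33 mm above its underside. From below: plug 57 mm diameter, 14 high, foot chamfered (enters the mouth); flange 72 diameter, 4 thick (rests on the rim); boss 40 diameter, 5 high; upright round knob 18 diameter to 66 above the underside. At the start the plug stands on the tray board. Fully home, this point is 19 mm above case_mouth.
- lid_knob (a point): top centre of the inner lid's knob (18 mm diameter), 33 mm above inner_lid_center. The knob stands up through the outer lid, its top 28 mm clear above it; lifted by the knob, the inner lid carries the outer lid along.
- outer_lid_center (a point): outer lid, grey plastic round ribbed collar, 57 mm diameter, 20 mm high, 50 g, with a 24 mm hole round the inner lid's knob; this point is on its axis (z up), half-way up. It lies loose on the inner lid's flange, round the boss; nested, this point is 5 mm below inner_lid_center. Grip it across its diameter.
- cap_a: lens cap, black plastic disc 52 dia x 9 mm, lying loose on the tray; origin at the centre of its underside. Not to be disturbed.
- cap_b: lens cap, white plastic disc 62 dia x 10 mm, lying loose on the tray; origin at the centre of its underside. Not to be disturbed.
- cap_c: lens cap, clear plastic disc 44 dia x 8 mm, lying loose on the tray; origin at the centre of its underside. Not to be disturbed.
- cap_d: lens cap, grey plastic disc 68 dia x 11 mm, lying loose on the tray; origin at the centre of its underside. Not to be disturbed.
- grip_ring: black silicone lens grip ring, 72 outer dia, 60 inner, 12 high mm, lying loose on the tray; origin at the centre of its underside. Not to be disturbed.
- shoe: aluminium cold-shoe mount, 22 x 22 x 17 mm, lying loose on the tray; origin at the centre of its underside. Not to be disturbed.
- prism: small glass prism, 30 x 28 x 18 mm, lying loose on the tray; origin at the centre of its underside. Not to be disturbed.

How it is judged (in metres and radians):
On the way, in this order (a step that is already met when the one before it is completed fails the run):
1. the swinging half of the case is shut, edge to edge (value of joint case_shell below 0.05 rad), for 0.2 s.
2. the lid pair, still nested, sits fully home in the mouth of the shut case (value of joint case_shell below 0.05 rad and z of inner_lid_center in the frame of case_mouth between 0.0155 and 0.0225 m and horizontal distance between inner_lid_center and case_mouth below 0.005 m and angle between inner_lid_center's own z axis and vertical below 0.06 rad and z of outer_lid_center in the frame of inner_lid_center below 0 m), for 0.2 s.
At the end, for the whole second after the job is handed in: Case half shut (joint under 0.05 rad); inner lid home in the mouth (height within 3.5 mm, centred within 5 mm, tilt under 0.06 rad), not touched by the fingers; outer lid gripped by the fingers (over 1 N), still, level within 0.3 rad and at least 70 mm above its nested place (value of joint case_shell below 0.05 rad and z of inner_lid_center in the frame of case_mouth between 0.0155 and 0.0225 m and horizontal distance between inner_lid_center and case_mouth below 0.005 m and angle between inner_lid_center's own z axis and vertical below 0.06 rad and z of outer_lid_center in the frame of inner_lid_center above 0.065 m and angle between outer_lid_center's own z axis and vertical below 0.3 rad and contact force between the fingers and outer_lid above 1 N and linear speed of outer_lid below 0.03 m/s and contact force between the fingers and inner_lid below 0.1 N); the arm keeps its last pose, push and grip.
It fails at once if the outer lid came off while the inner lid was not seated in the case (z of outer_lid_center in the frame of inner_lid_center above 0.012 m and not (z of inner_lid_center in the frame of case_mouth between 0.0155 and 0.0225 m and horizontal distance between inner_lid_center and case_mouth below 0.005 m and angle between inner_lid_center's own z axis and vertical below 0.06 rad)).
It fails at once if the inner lid came up with the outer lid (contact force between the fingers and outer_lid above 0.5 N and contact force between the fingers and inner_lid below 0.05 N and horizontal distance between inner_lid_center and case_mouth below 0.02 m and z of inner_lid_center in the frame of case_mouth above 0.025 m).
It fails at once if the lids were dropped (linear speed of inner_lid above 0.5 m/s and contact force between the fingers and inner_lid below 0.05 N).
It fails at once if another thing on the tray was disturbed (distance of any of cap_a, cap_b, cap_c, cap_d, grip_ring, shoe, prism from where it was at the start of the episode above 0.02 m).
It also fails if it takes over 72 s, if anything falls off the work surface, if the arm or the gripper's body presses on something with over 40 N, if the wrist force passes 120 N, or if a joint passes its speed limit or range.

## Robot

A 7-joint arm with a two-finger parallel gripper is mounted at the origin on the work surface. World frame = base frame: x ahead of the robot, y to its left, z up, the work surface at z = 0. Lengths are in mm, angles in rad, forces in N, time in s.
With the tool pointing down it reaches from about 400 to 900 mm from the base axis. Payload 5.6 kg.
Tool frame: the origin (TCP) lies at the very end of the fingers, on their centre line; the grasp point (between the pads) lies 19 mm behind it; z points along the fingers, y is the line along which they close (so a half turn about z gives the same grasp; the last joint's range is limited). The gripper opens to 92 mm and grips with 3 to 60 N. Pads are 20 mm wide; open, the fingers measure 128 mm over their backs; the gripper's body (75 mm by 189 mm) begins 69 mm behind the grasp point.
Start: joints at [-1.217, 0.468, -0.012, 1.603, 0.006, 1.071, -0.056], TCP at [251.245, 599.487, 214.592] pointing down, gripper open.
Joint ranges: [-2.53, 2.53], [-0.31, 2.02], [-1.57, 1.55], [0.28, 2.44], [-1.29, 4.43], [0.15, 1.84], [-2.92, 2.92]. Speed limits (rad/s): [2.57, 2.57, 3.14, 3.14, 3.14, 3.14, 3.14].

## Interface

Orientations are given as a unit quaternion [x, y, z, w].
In Python, from cell import * gives the robot as it stands. The module is installed in compiled form; this text tells all that it offers.
- The arm moves only by the tool play_rows, never from a script. Its argument "motion" is one flat list of numbers, 7 for each row, row after row: the shift along the tool's x, y, z in mm, then the turn, a rotation vector about the tool's x, y, z in rad, then the opening, from 0 (shut) to 1 (fully open). A call has 1 to 20 rows; each row shifts and turns the commanded pose from where the row before left it, along the tool's axes as they then stand; what a row does not reach is not made up. A row lasts 1/10 s, in which the tool goes at most 50 mm and 8.59 degrees, less where a joint would pass 70% of its speed; a pose out of reach is approached as far as the arm can. A call with a gripper value outside its range is refused whole. The fingers move at their own pace and stop on an object; "squeeze" is the grip in N (left out, the last holds). Time passes only in rows, so rows that do not move let the fingers close. It gives the time, the measured TCP pose, the force, the opening and the grip force at its end, in the units of the state.
- get_state(): the state, without advancing time (a new reading comes with each control period).
- snapshot(name): name is "scene" or "top" or "wrist"; returns (picture, depth): 400x640x3 uint8, blue, green, red; 400x640 float32, mm along the optical axis (not along the pixel's ray), 0 where there is no reading.
- camera_params(name): a dict with "fovy" (degrees; the focal length in pixels is half the picture's height over the tangent of half this angle, whatever the lens; pixels are square), "cx", "cy" (the principal point, pixels), "dist" ([k1, k2, p1, p2, k3] as OpenCV has them; the pictures are not rectified), "T" (4x4, takes a point from camera to world coordinates). Camera axes: x right, y down, z forward; pixel columns grow to the right and rows downward; lengths in mm; the calibration is good to about 2 mm. A picture is of the moment at which its call begins: read the wrist's pose just before it. camera_params takes no time and is no camera call; for the wrist camera it gives the pose at the moment of the call.
- job_done(): hands the job in; it is judged then, once.
Trained networks look in the newest picture that a camera, given by its name, has taken for a name from the list of things; names that differ only in an ending like _2 or _b are one class to them, and where a whole thing is asked for, a point or a joint stands for the part that bears it (a point fixed in the world has none). Each returns a list of dicts, best first, with "p" (0 to 1); they miss things now and then, are a little off and sometimes report something else, mostly with a low value. They report only what shows in the picture. A call takes as long as a camera call.
- look_for(camera, label): "position" ([x, y, z] in mm, in the coordinates of the camera as it stood for that picture, good to about 4 mm: the middle of the surface that is visible of it).
The state is a dict: "t": time; "q": joint angles; "qvel": joint speeds; "joint_torque": joint torques, N m; "position": TCP position; "tool_rot": TCP orientation; "wrist_force": force on the tool from outside, world axes, zero at the start; "ft_torque": the same for the moment, N m; "gripper_width": finger opening in mm; "gripper_force": force on a finger pad.
Only numpy, scipy, OpenCV 4.12 (cv2) and the standard library are available. Lean on these libraries where they do the work, as an engineer would, in place of code of your own. Each camera call takes 0.05 s, during which the arm holds its last target. There are 200 camera calls.

## Working session

There is one attempt and no reset: what is moved stays moved. The work goes in short steps, Python scripts to look and compute and a tool call to move; the robot and the scene stay as the last step left them, time stands still between calls to the robot, and variables do not carry over. Pictures are saved under pics/ and viewed, at most 10 in all, crops included, and the job is handed in when it is done.

Besides the shell and the picture viewer there is one more tool, called after "Emit:" as a command line: name --argument value ..., lists and objects as JSON in quotes. play_rows: Moves the arm, as the interface text tells. Its arguments: {"type":"object","properties":{"motion":{"type":"array"},"squeeze":{"type":"number"}},"required":["motion"]}

```bash
mkdir -p pics
cat > h.py <<'E'
from cell import *
import numpy as np, cv2
def snap(cam,name=None):
    C=camera_params(cam); im,d=snapshot(cam)
    if name: cv2.imwrite('pics/'+name+'.png',im)
    return im,d,C
def K(C):
    f=200/np.tan(np.radians(C['fovy'])/2)
    return np.array([[f,0,C['cx']],[0,f,C['cy']],[0,0,1.]])
def cloud(d,C):
    v,u=np.mgrid[0:400,0:640]
    p=np.stack([u,v],-1).reshape(-1,1,2).astype(float)
    n=cv2.undistortPoints(p,K(C),np.array(C['dist'],float)).reshape(400,640,2)
    P=np.dstack([n*d[...,None],d])
    T=np.array(C['T']); W=P@T[:3,:3].T+T[:3,3]
    W[d<=0]=np.nan
    return W
def find(cam,label,C):
    T=np.array(C['T'])
    return [(round(r['p'],2),(T[:3,:3]@np.array(r['position'])+T[:3,3]).round(1)) for r in look_for(cam,label)]
E
python3 - <<'E'
from h import *
s=get_state(); print(s['t'],s['position'],s['tool_rot'],s['gripper_width'],s['wrist_force'])
for c in ['top','scene']:
    im,d,C=snap(c,c+'0')
    print(c,np.array(C['T'])[:3,3],C['fovy'])
    for l in ['case','case_shell','shell_tab','inner_lid_center','lid_knob','outer_lid_center']: print(l,find(c,l,C)[:2])
E
```

```text
0.0 [251.03041261 598.92540388 213.6558542 ] [ 1.97135527e-01  9.80375845e-01 -8.78953118e-04 -1.16593967e-04] 91.81433399339831 [-0.52391902  0.61853742 -0.49264101]
top [ 455.08189644  -30.17096793 1196.41342799] 51.069503605557756
case [(0.57, array([ 563.9, -165.8,   15.4]))]
case_shell [(0.65, array([ 531.9, -125.4,   74.9]))]
shell_tab [(0.72, array([ 527.7, -125.9,   72.2]))]
inner_lid_center [(0.75, array([570. , 187.1,  28.5]))]
lid_knob [(0.62, array([569. , 188.9,  25.8])), (0.52, array([762.7,  12.5,  19.1]))]
outer_lid_center [(0.61, array([574.9, 194.1,  47.9]))]
scene [1071.38505462 -143.8272568   804.27200157] 53.93742948552736
case [(0.79, array([ 554.1, -158.4,   45.3]))]
case_shell [(0.67, array([ 524.8, -135.9,   58.7]))]
shell_tab [(0.63, array([ 524.6, -135.5,   55.5]))]
inner_lid_center [(0.61, array([580.9, 191.9,  29.2]))]
lid_knob [(0.54, array([577.4, 184.4,  28.5]))]
outer_lid_center [(0.61, array([586.2, 182.9,  46.1]))]
```

View pics/top0.png

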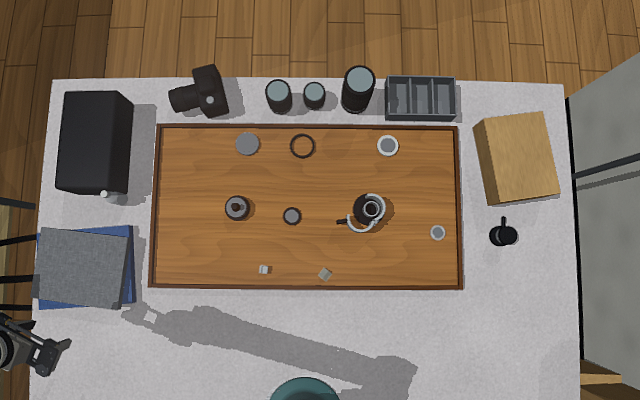

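View pics/scene0.png

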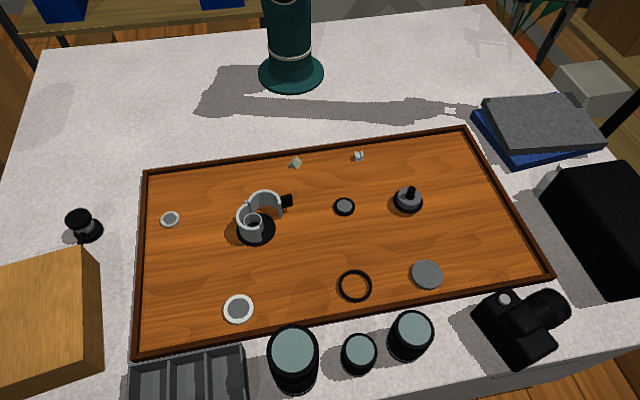

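Run:
```python
from h import *
im,d,C=snap('top'); im2,d2,C2=snap('scene')
W=cloud(d,C);W2=cloud(d2,C2)
cv2.imwrite('pics/crop.png',np.hstack([cv2.resize(im[170:250,320:420],None,fx=4,fy=4,interpolation=2),cv2.resize(im2[180:260,220:320],None,fx=4,fy=4,interpolation=2)]))
for n,w,i in(('top',W,im),('scene',W2,im2)):
    m=(abs(w[...,2]-72)<5)&(np.hypot(w[...,0]-560,w[...,1]+160)<100)
    P=w[m]; print(n,len(P),np.nanmedian(P[:,2]))
    print(np.c_[P[:,:2].round(0)].astype(int).tolist() if n=='top' else '')
    m=(w[...,2]>45)&(np.hypot(w[...,0]-575,w[...,1]-188)<50); P=w[m]
    for a,b in((45,60),(60,90)):
        Q=P[(P[:,2]>a)&(P[:,2]<b)]; print(a,len(Q),Q.mean(0),Q.min(0),Q.max(0))
    m=(np.hypot(w[...,0]-560,w[...,1]+160)<60)&(w[...,2]>13)&(w[...,2]<22)&(i.max(2)<60); Q=w[m]; print('foot',len(Q),Q.min(0),Q.max(0))
```

```text
top 259 71.60872249388422
[[613, -173], [613, -176], [613, -181], [610, -168], [610, -170], [609, -172], [610, -176], [611, -179], [610, -181], [610, -184], [610, -187], [609, -188], [611, -193], [607, -168], [607, -170], [607, -173], [607, -175], [608, -178], [607, -181], [607, -183], [607, -186], [608, -189], [607, -192], [607, -195], [608, -197], [605, -170], [605, -186], [605, -190], [605, -192], [605, -195], [605, -197], [605, -200], [602, -195], [602, -198], [602, -200], [602, -203], [599, -197], [600, -200], [600, -203], [599, -206], [597, -200], [597, -203], [597, -206], [596, -208], [594, -203], [594, -205], [594, -208], [591, -205], [591, -208], [591, -211], [589, -206], [589, -208], [589, -211], [586, -208], [585, -213], [583, -208], [583, -211], [583, -213], [580, -208], [580, -211], [580, -213], [578, -208], [577, -210], [578, -213], [575, -210], [574, -213], [572, -208], [572, -210], [572, -213], [570, -209], [569, -210], [569, -213], [566, -208], [567, -213], [564, -208], [564, -211], [564, -213], [561, -205], [561, -208], [561, -210], [558, -205], [558, -208], [559, -
[... 2313 characters left out ...]
999621] [546.48500983 164.14524376  45.04945147] [602.2248753  220.12012634  55.21790211]
60 43 [573.88176265 191.01408092  74.39610413] [565.39920483 183.41999863  61.23525773] [582.07778515 199.94931242  80.9042815 ]
foot 381 [ 531.86612981 -216.1297374    13.03646895] [ 617.90904284 -133.93792272   21.62896483]
scene 416 72.61008993287527

45 295 [577.14840718 191.09239752  49.44315653] [544.69276606 165.24445774  45.43263628] [600.42179698 221.15802026  59.88762823]
60 67 [575.3213061  192.40955839  72.74318593] [565.30053617 185.48617908  60.33463588] [582.60346586 202.00099683  79.29318321]
foot 423 [ 528.77223535 -218.77865958   13.06511435] [ 618.74872181 -131.94737121   21.81774929]
```

View pics/crop.png

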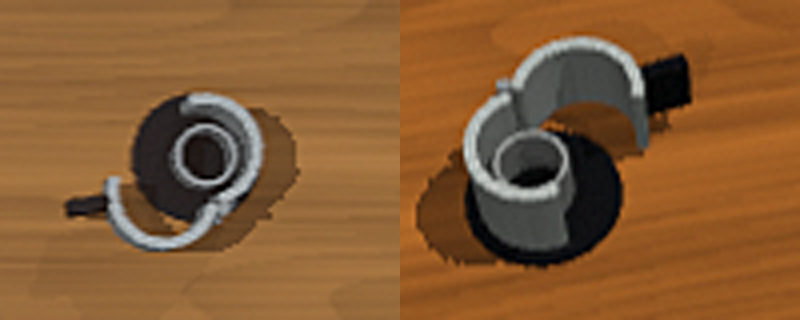

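```bash
cat >> h.py <<'E'
from scipy.spatial.transform import Rotation as R
from scipy.optimize import least_squares, minimize
def goto(pos,ydir=None,ref=None):
    """tool shift + turn about tool z to reach TCP pos with closing line along ydir angle(rad)."""
    s=get_state(); Rt=R.from_quat(s['tool_rot']).as_matrix()
    p=np.array(s['position']); 
    print('t',round(s['t'],2),'p',p.round(1),'shift',(Rt.T@(np.array(pos)-p)).round(1),end=' ')
    a=np.arctan2(Rt[1,1],Rt[0,1]); print('ydir',round(a,3),end=' ')
    if ydir is not None:
        da=(ydir-a+np.pi/2)%np.pi-np.pi/2; print('turn z tool',round(-da,3),end='')
    print()
E
python3 - <<'E'
from h import *
im,d,C=snap('top'); w=cloud(d,C)
def pts(w):
    m=(abs(w[...,2]-72)<4)&(np.hypot(w[...,0]-560,w[...,1]+160)<100); return w[m][:,:2]
def rot(a): return np.array([[np.cos(a),-np.sin(a)],[np.sin(a),np.cos(a)]])
def res(x,P):
    L=(P-x[:2])@rot(x[2])
    H=np.array([-42,0]); L2=(L-H)@rot(x[3])+H   # into shell frame
    def arc(Q,s):
        r=np.hypot(*Q.T); e=np.maximum(abs(r-34.5)-3,0)
        return np.where(s*Q[:,1]>=0,e,np.minimum(np.hypot(Q[:,0]-34.5,Q[:,1]),np.hypot(Q[:,0]+34.5,Q[:,1])))
    a=np.radians(25); T=L2@rot(a); tab=np.hypot(np.maximum(abs(T[:,0]-54)-14,0),np.maximum(abs(T[:,1])-5,0))
    hin=np.maximum(np.hypot(*(L-H).T)-4,0)
    return np.minimum.reduce([arc(L,-1),arc(L2,1),tab,hin])
sc,dsc,Cs=snap('scene'); 
for P in (pts(w),pts(cloud(dsc,Cs))):
  best=None
  for y in np.arange(-1,1.5,.25):
    for q in (.7,1.,1.25):
        r=least_squares(res,[575,-175,y,q],args=(P,),loss='soft_l1',f_scale=2)
        if best is None or r.cost<best.cost: best=r
  x=best.x; print(x.round(3),best.cost, len(P))
c=x[:2];y,q=x[2],x[3]
E
```

```text
[ 5.74785e+02 -1.76949e+02  2.96000e-01  1.00500e+00] 14.186390964283131 256
[ 5.73177e+02 -1.76533e+02  2.78000e-01  1.01800e+00] 36.65105459339637 384
```

Run:
```python
from h import *
goto([537,-94,150],0.165)
```

```text
t 0.9 p [251.2 599.5 214.6] shift [-531.6 -529.1   64.6] ydir 1.174 turn z tool 1.009
```

Emit:
play_rows --motion '[-26.6,-26.5,3.2,0,0,0,0.35,-26.6,-26.5,3.2,0,0,0,0.35,-26.6,-26.5,3.2,0,0,0,0.35,-26.6,-26.5,3.2,0,0,0,0.35,-26.6,-26.5,3.2,0,0,0,0.35,-26.6,-26.5,3.2,0,0,0,0.35,-26.6,-26.5,3.2,0,0,0,0.35,-26.6,-26.5,3.2,0,0,0,0.35,-26.6,-26.5,3.2,0,0,0,0.35,-26.6,-26.5,3.2,0,0,0,0.35,-26.6,-26.5,3.2,0,0,0,0.35,-26.6,-26.5,3.2,0,0,0,0.35,-26.6,-26.5,3.2,0,0,0,0.35,-26.6,-26.5,3.2,0,0,0,0.35,-26.6,-26.5,3.2,0,0,0,0.35,-26.6,-26.5,3.2,0,0,0,0.35,-26.6,-26.5,3.2,0,0,0,0.35,-26.6,-26.5,3.2,0,0,0,0.35,-26.6,-26.5,3.2,0,0,0,0.35,-26.6,-26.5,3.2,0,0,0,0.35]'

```text
t: 2.9
position: [537.7, -96.4, 150.7]
tool_rot: [0.197, 0.98, 0.0, 0.0]
wrist_force: [1.1, -0.0, 0.8]
gripper_width: 32.4
gripper_force: 0.0
```

Emit:
play_rows --motion '[0,0,0,0,0,0.126,0.35,0,0,0,0,0,0.126,0.35,0,0,0,0,0,0.126,0.35,0,0,0,0,0,0.126,0.35,0,0,0,0,0,0.126,0.35,0,0,0,0,0,0.126,0.35,0,0,0,0,0,0.126,0.35,0,0,0,0,0,0.126,0.35,0,0,0,0,0,0,0.35]'

```text
t: 3.8
position: [537.2, -94.8, 150.7]
tool_rot: [0.646, 0.763, -0.0, 0.0]
wrist_force: [-0.3, -0.1, 0.2]
gripper_width: 32.8
gripper_force: 0.0
```

Run:
```python
from h import *
s=get_state(); print(s['wrist_force'],s['gripper_width'])
goto([537,-94,50],0.165)
im,d,C=snap('wrist','w1'); w=cloud(d,C)
m=(abs(w[...,2]-72)<6)&(np.hypot(w[...,0]-537,w[...,1]+95)<22)&(im.max(2)<70); Q=w[m]
if len(Q): print(len(Q),Q.mean(0),Q.min(0),Q.max(0))
print(find('wrist','shell_tab',C))
```

```text
[-0.33619214 -0.1075181   0.1845614 ] 32.776980253811786
t 3.8 p [537.2 -94.8 150.7] shift [  0.9  -0.  100.7] ydir 0.166 turn z tool 0.001
328 [536.69491108 -97.14949573  72.57991913] [ 530.29316464 -111.38741989   66.02616524] [543.56915179 -83.28811682  74.61771399]
[(0.85, array([ 537.1, -115.3,   68.3]))]
```

View pics/w1.png

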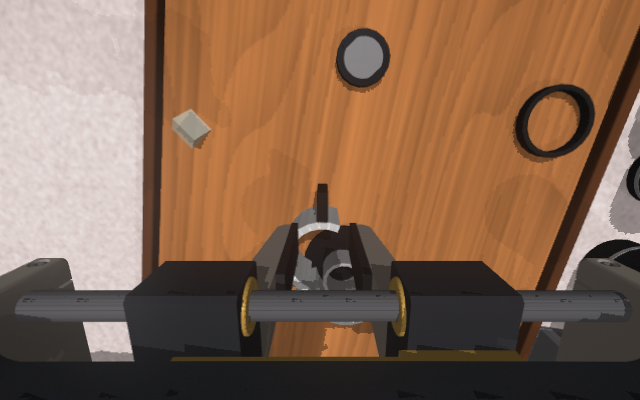

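Emit:
play_rows --motion '[0,0,20,0,0,0,0.35,0,0,20,0,0,0,0.35,0,0,20,0,0,0,0.35,0,0,20,0,0,0,0.35,0,0,20,0,0,0,0.35,0,0,0,0,0,0,0.35,0,0,0,0,0,0,0.35,0,5.5,0,0,0,0,0.35,0,5.5,0,0,0,0,0.35]'

```text
t: 4.8
position: [549.0, -93.3, 51.7]
tool_rot: [0.646, 0.763, 0.001, 0.001]
wrist_force: [-1.3, -1.3, 0.2]
gripper_width: 32.3
gripper_force: 0.9
```

Emit:
play_rows --motion '[-1.9,5.5,0,0,0,0.06,0.35,-1.9,5.5,0,0,0,0.06,0.35,-1.9,5.5,0,0,0,0.06,0.35,-1.9,5.5,0,0,0,0.06,0.35,-1.9,5.5,0,0,0,0.06,0.35,-1.9,5.5,0,0,0,0.06,0.35,-1.9,5.5,0,0,0,0.06,0.35,-1.9,5.5,0,0,0,0.06,0.35,-1.9,5.5,0,0,0,0.06,0.35,-1.9,5.5,0,0,0,0.06,0.35,-1.9,5.5,0,0,0,0.06,0.35,-1.9,5.5,0,0,0,0.06,0.35,-1.9,5.5,0,0,0,0.06,0.35,-1.9,5.5,0,0,0,0.06,0.35,-1.9,5.5,0,0,0,0.06,0.35]'

```text
t: 6.3
position: [618.4, -139.5, 51.1]
tool_rot: [0.914, 0.406, -0.0, -0.0]
wrist_force: [-1.4, 0.6, 0.0]
gripper_width: 32.4
gripper_force: 0.8
```

Emit:
play_rows --motion '[0,0,0,0,0,0,0.35]'

```text
t: 6.4
position: [619.0, -140.1, 51.1]
tool_rot: [0.914, 0.406, 0.0, 0.0]
wrist_force: [-0.7, 0.1, 0.2]
gripper_width: 32.2
gripper_force: 0.0
```

Emit:
play_rows --motion '[-1.9,5.5,0,0,0,0.06,0.35,-1.3,3.7,0,0,0,0.04,0.35,-0.6,1.9,0,0,0,0.02,0.35,0,0,0,0,0,0,0.35]'

```text
t: 6.8
position: [623.7, -149.2, 50.7]
tool_rot: [0.936, 0.351, 0.0, -0.001]
wrist_force: [-0.5, 2.7, 1.9]
gripper_width: 32.5
gripper_force: 1.5
```

Emit:
play_rows --motion '[0,1.5,0,0,0,0,0.35,0,1.5,0,0,0,0,0.35,0,0,0,0,0,0,0.35]'

```text
t: 7.1
position: [623.8, -149.3, 50.5]
tool_rot: [0.936, 0.352, -0.001, -0.003]
wrist_force: [-5.8, 7.5, 6.9]
gripper_width: 32.3
gripper_force: 5.0
```

Emit:
play_rows --motion '[0,-5,0,0,0,0,0.35,0,-7,0,0,0,0,0.35,0,0,-20,0,0,0,0.35,0,0,-30,0,0,0,0.35,0,0,-30,0,0,0,0.35,0,0,-30,0,0,0,0.35,-25,0,-10,0,0,0,0.35,-45,0,0,0,0,0,0.35,-45,0,0,0,0,0,0.35,0,0,0,0,0,0,0.35,0,0,0,0,0,0,0.35]'

```text
t: 8.2
position: [530.4, -220.0, 171.0]
tool_rot: [0.937, 0.35, 0.001, 0.0]
wrist_force: [-0.1, 0.5, 0.2]
gripper_width: 32.2
gripper_force: 0.0
```

```bash
cat > fit.py <<'E'
from h import *
def rot(a): return np.array([[np.cos(a),-np.sin(a)],[np.sin(a),np.cos(a)]])
def rim(cam,name=None):
    im,d,C=snap(cam,name); w=cloud(d,C)
    m=(abs(w[...,2]-72)<4)&(np.hypot(w[...,0]-574,w[...,1]+177)<48)&(im.max(2)>90)
    P=w[m]; f=lambda x:np.maximum(abs(np.hypot(P[:,0]-x[0],P[:,1]-x[1])-34.5)-3,0)
    r=least_squares(f,[574,-177],loss='soft_l1',f_scale=1.5)
    # circle radius estimate free
    g=least_squares(lambda x:np.hypot(P[:,0]-x[0],P[:,1]-x[1])-x[2],[574,-177,34],loss='soft_l1')
    print(cam,len(P),r.x.round(2),'free',g.x.round(2),'z',np.median(P[:,2]).round(2)); return im,w,C
if __name__=='__main__':
    for c in('wrist','top'): rim(c,c+'2')
    goto([575,190,150])
E
python3 fit.py; python3 -c "
import cv2,numpy as np
a=cv2.imread('pics/top2.png')[160:260,200:420];b=cv2.imread('pics/wrist2.png')
a=cv2.resize(a,(640,291));cv2.imwrite('pics/c2.png',cv2.resize(np.vstack([a,b[:300]]),(640,591)))"
```

```text
wrist 2061 [ 574.1  -178.02] free [ 574.32 -177.94   34.67] z 72.68
top 202 [ 574.37 -177.44] free [ 574.7  -177.13   34.82] z 71.52
t 8.3 p [ 531.9 -218.2  170.6] shift [ 301.2 -278.9   20.6] ydir -0.852
```

View pics/c2.png

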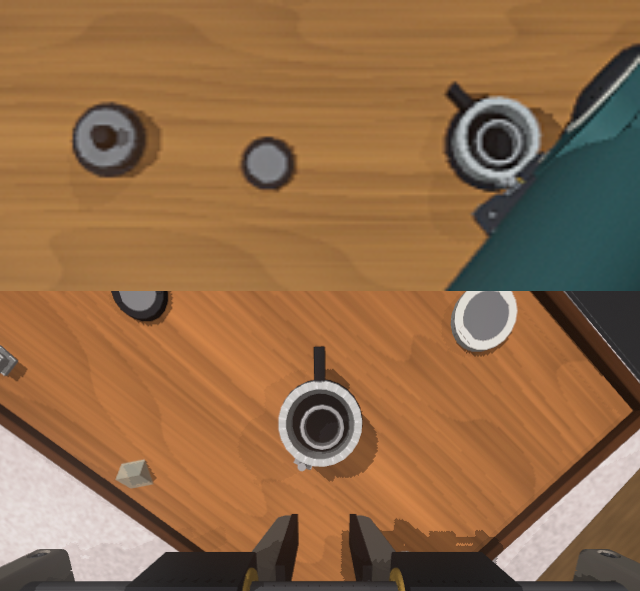

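Run:
```python
from h import *
goto([530,151,170])
```

```text
t 8.3 p [ 531.9 -218.2  170.6] shift [ 241.6 -279.2    0.5] ydir -0.852
```

Emit:
play_rows --motion '[20.1,-23.3,0,0,0,0,0.6,20.1,-23.3,0,0,0,0,0.6,20.1,-23.3,0,0,0,0,0.6,20.1,-23.3,0,0,0,0,0.6,20.1,-23.3,0,0,0,0,0.6,20.1,-23.3,0,0,0,0,0.6,20.1,-23.3,0,0,0,0,0.6,20.1,-23.3,0,0,0,0,0.6,20.1,-23.3,0,0,0,0,0.6,20.1,-23.3,0,0,0,0,0.6,20.1,-23.3,0,0,0,0,0.6,20.1,-23.3,0,0,0,0,0.6,0,0,0,0,0,0,0.6,0,0,0,0,0,0,0.6]'

```text
t: 9.7
position: [529.0, 151.8, 170.2]
tool_rot: [0.936, 0.353, -0.0, 0.0]
wrist_force: [-0.1, -0.5, 0.2]
gripper_width: 55.0
gripper_force: 0.0
```

```bash
cat > lid.py <<'E'
from h import *
import sys
im,d,C=snap('wrist','w3'); w=cloud(d,C)
x0,y0=float(sys.argv[1]),float(sys.argv[2])
m=(np.hypot(w[...,0]-x0,w[...,1]-y0)<45)
for a,b,r in((44,52,20),(72,82,9)):
    Q=w[m&(w[...,2]>a)&(w[...,2]<b)]
    if len(Q)<10: continue
    c,rad=cv2.minEnclosingCircle(Q[:,:2].astype(np.float32)); print(a,len(Q),np.round(c,1),round(rad,1),np.median(Q,0).round(1), Q.mean(0).round(1))
E
python3 lid.py 574.5 191.3
python3 - <<'E'
from h import *
goto([574.5,191.3,80])
E
```

```text
44 2081 [574.  193.4] 28.5 [574.9 194.2  48.6] [574.6 193.9  48.5]
72 311 [574.1 193.3] 8.8 [574.2 193.5  76.6] [574.1 193.5  76.6]
t 9.75 p [529.1 150.4 170.4] shift [61.1 -1.  90.3] ydir -0.853
```

View pics/w3.png

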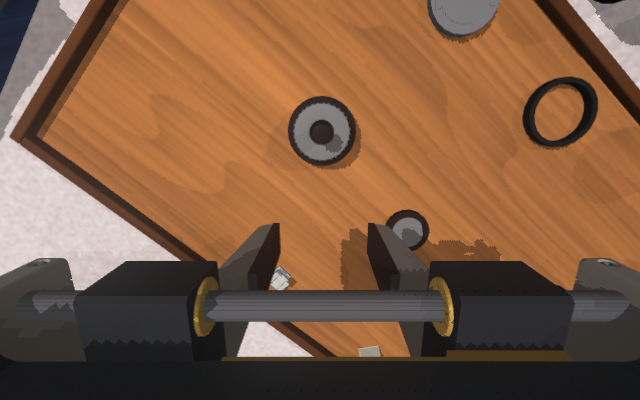

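Run:
```python
from h import *
goto([574.1,193.4,52])
```

```text
t 9.75 p [529.1 150.4 170.4] shift [ 62.2  -2.8 118.3] ydir -0.853
```

Emit:
play_rows --motion '[20.7,-0.9,0,0,0,0,0.5,20.7,-0.9,0,0,0,0,0.5,20.8,-1,0,0,0,0,0.5,0,0,20,0,0,0,0.5,0,0,20,0,0,0,0.5,0,0,20,0,0,0,0.5,0,0,20,0,0,0,0.5,0,0,18,0,0,0,0.5,0,0,10,0,0,0,0.5,0,0,6,0,0,0,0.5,0,0,4,0,0,0,0.5,0,0,0,0,0,0,0.5,0,0,0,0,0,0,0.5]'

```text
t: 11.05
position: [574.5, 193.3, 53.2]
tool_rot: [0.936, 0.351, 0.001, -0.0]
wrist_force: [0.3, 0.7, 0.1]
gripper_width: 46.0
gripper_force: 0.0
```

Run:
```python
from h import *
goto([574.1,193.4,52])
```

```text
t 11.05 p [574.5 193.3  53.2] shift [-0.2 -0.4  1.2] ydir -0.854
```

Emit:
play_rows --motion '[0,0,0,0,0,0,0.3,0,0,0,0,0,0,0.25,0,0,0,0,0,0,0.2,0,0,0,0,0,0,0.1,0,0,0,0,0,0,0,0,0,0,0,0,0,0,0,0,0,0,0,0,0]' --squeeze 25

```text
t: 11.75
position: [574.1, 193.3, 52.7]
tool_rot: [0.936, 0.351, 0.0, -0.0]
wrist_force: [0.3, 0.6, 1.6]
gripper_width: 17.1
gripper_force: 25.0
```

Emit:
play_rows --motion '[0,0,-3,0,0,0,0,0,0,-7,0,0,0,0,0,0,-12,0,0,0,0,0,0,-16,0,0,0,0,0,0,-16,0,0,0,0,0,0,-16,0,0,0,0,0,0,-12,0,0,0,0,0,0,-5,0,0,0,0,0,0,0,0,0,0,0,0,0,0,0,0,0,0]'

```text
t: 12.75
position: [573.7, 193.3, 139.2]
tool_rot: [0.936, 0.351, -0.0, -0.0]
wrist_force: [0.1, -0.4, -1.0]
gripper_width: 17.6
gripper_force: 25.0
```

Emit:
play_rows --motion '[-4,4.7,0,0,0,0,0,-8,9,0,0,0,0,0,-13,15,0,0,0,0,0,-16,18,0,0,0,0,0,-16,18,0,0,0,0,0,-16,18,0,0,0,0,0,-16,18,0,0,0,0,0,-16,18,0,0,0,0,0,-16,18,0,0,0,0,0,-16,18,0,0,0,0,0,-16,18,0,0,0,0,0,-16,18,0,0,0,0,0,-16,18,0,0,0,0,0,-16,18,0,0,0,0,0,-16,19,0,0,0,0,0,-13,15,0,0,0,0,0,-9,11,0,0,0,0,0,-5,7,0,0,0,0,0,0,0,0,0,0,0,0,0,0,0,0,0,0,0]'

```text
t: 14.75
position: [573.2, -176.5, 139.3]
tool_rot: [0.936, 0.351, -0.0, -0.0]
wrist_force: [-0.7, -0.1, -1.0]
gripper_width: 17.2
gripper_force: 25.0
```

Run:
```python
from h import *
goto([574.1,-178.1,140])
s=get_state();print(s['tool_rot'],s['wrist_force'],s['gripper_width'],s['gripper_force'])
for cam in('wrist','top','scene'):
    im,d,C=snap(cam,cam+'4'); w=cloud(d,C)
    m=np.hypot(w[...,0]-574,w[...,1]+178)<45
    for a,b in((112,122),(132,142),(165,178)):
        Q=w[m&(w[...,2]>a)&(w[...,2]<b)]
        if len(Q)>9:
            c,r=cv2.minEnclosingCircle(Q[:,:2].astype(np.float32)); print(cam,a,len(Q),np.round(c,1),round(r,1),Q.mean(0).round(1))
```

```text
t 14.75 p [ 573.2 -176.5  139.3] shift [-0.4  1.8 -0.7] ydir -0.853 
[ 9.36361653e-01  3.51036596e-01 -8.31738767e-05 -3.94012006e-04] [-0.69682162 -0.06349651 -1.01689878] 17.190251942299756 24.997561275959015
wrist 112 1933 [ 573.5 -176.3] 36.0 [ 587.5 -163.9  115.6]
wrist 132 2379 [ 573.6 -176.1] 28.5 [ 582.5 -168.3  135.3]
wrist 165 627 [ 580.9 -169.9] 23.7 [ 580.1 -170.5  171.9]
scene 112 253 [ 573.4 -174. ] 36.2 [ 589.2 -173.4  116. ]
scene 132 238 [ 573.3 -174. ] 27.8 [ 584.  -171.2  135.5]
scene 165 82 [ 574.2 -174.7] 23.8 [ 578.7 -173.6  171.2]
```

View pics/wrist4.png

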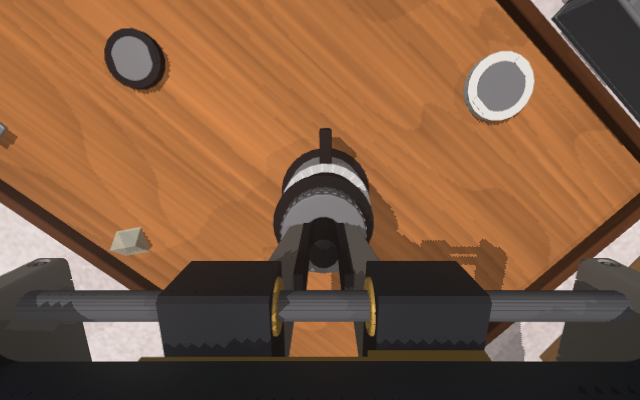

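Emit:
play_rows --motion '[-0.5,1.7,0,0,0,0,0,0,0,4,0,0,0,0,0,0,6,0,0,0,0,0,0,6,0,0,0,0,0,0,4,0,0,0,0,0,0,2,0,0,0,0,0,0,0,0,0,0,0]'

```text
t: 15.6
position: [573.7, -178.9, 117.2]
tool_rot: [0.936, 0.351, -0.0, -0.0]
wrist_force: [-0.4, 0.3, -0.6]
gripper_width: 17.0
gripper_force: 25.0
```

Emit:
play_rows --motion '[0,0,2,0,0,0,0,0,0,2,0,0,0,0,0,0,2,0,0,0,0,0,0,0,0,0,0,0]'

```text
t: 16.0
position: [573.8, -178.8, 111.4]
tool_rot: [0.936, 0.351, -0.0, -0.0]
wrist_force: [-0.4, -0.7, -1.0]
gripper_width: 17.4
gripper_force: 25.0
```

Emit:
play_rows --motion '[0,0,2,0,0,0,0,0,0,2,0,0,0,0,0,0,0,0,0,0,0]'

```text
t: 16.3
position: [573.8, -178.8, 107.3]
tool_rot: [0.936, 0.351, -0.0, -0.0]
wrist_force: [-0.1, -0.3, -2.5]
gripper_width: 17.2
gripper_force: 25.0
```

Emit:
play_rows --motion '[0,0,2,0,0,0,0,0,0,2,0,0,0,0,0,0,1,0,0,0,0,0,0,0,0,0,0,0]'

```text
t: 16.7
position: [573.8, -178.8, 102.4]
tool_rot: [0.936, 0.351, -0.0, -0.0]
wrist_force: [-0.8, -0.2, -1.6]
gripper_width: 17.6
gripper_force: 25.0
```

Emit:
play_rows --motion '[0,0,1,0,0,0,0,0,0,1,0,0,0,0,0,0,0,0,0,0,0]'

```text
t: 17.0
position: [574.0, -178.9, 100.8]
tool_rot: [0.936, 0.351, 0.0, -0.0]
wrist_force: [-1.1, 1.2, 0.3]
gripper_width: 17.1
gripper_force: 25.0
```

One more millimetre to confirm seating, then release and rise.

Emit:
play_rows --motion '[0,0,1,0,0,0,0,0,0,0,0,0,0,0,0,0,0,0,0,0,0]'

```text
t: 17.3
position: [574.0, -178.8, 100.6]
tool_rot: [0.936, 0.351, 0.0, -0.0]
wrist_force: [-2.1, 1.7, 8.1]
gripper_width: 16.8
gripper_force: 25.0
```

Emit:
play_rows --motion '[0,0,0,0,0,0,0.25,0,0,0,0,0,0,0.5,0,0,0,0,0,0,0.5,0,0,0,0,0,0,0.5,0,0,-10,0,0,0,0.5,0,0,-20,0,0,0,0.7,0,0,-20,0,0,0,1,-20,0,-15,0,0,0,1,-40,0,0,0,0,0,1,0,0,0,0,0,0,1,0,0,0,0,0,0,1]'

```text
t: 18.4
position: [528.5, -218.9, 165.4]
tool_rot: [0.937, 0.35, 0.001, 0.0]
wrist_force: [0.6, 0.2, 0.8]
gripper_width: 90.7
gripper_force: 0.0
```

Run:
```python
from h import *
goto([574.1,-178,80])
s=get_state();print(s['tool_rot'],s['wrist_force'],s['gripper_width'])
im,d,C=snap('wrist','wrist5'); w=cloud(d,C)
m=np.hypot(w[...,0]-574,w[...,1]+178)<45
for a,b in((68,73.8),(74.2,80),(92,100),(119,130)):
    Q=w[m&(w[...,2]>a)&(w[...,2]<b)]
    if len(Q)>9:
        c,r=cv2.minEnclosingCircle(Q[:,:2].astype(np.float32)); print(a,len(Q),np.round(c,1),round(r,1),np.median(Q,0).round(1))
Q=w[m&(w[...,2]>94)&(w[...,2]<100)]
A=np.c_[Q[:,:2]-Q[:,:2].mean(0),np.ones(len(Q))]; print('tilt',np.linalg.lstsq(A,Q[:,2],rcond=None)[0])
```

```text
t 18.4 p [ 528.5 -218.9  165.4] shift [61.2 -1.  85.5] ydir -0.856 
[9.36838865e-01 3.49760637e-01 6.60971392e-04 1.98797627e-05] [0.63127613 0.20214957 0.83161175] 90.74069450902735
68 587 [ 571.5 -172.5] 44.1 [ 591.4 -154.4   72.7]
74.2 1637 [ 570.2 -172.8] 43.4 [ 578.1 -175.7   76.7]
92 3091 [ 574.2 -178.8] 28.5 [ 575.1 -177.9   96.6]
119 475 [ 574.  -178.8] 8.9 [ 574.1 -178.7  124.6]
tilt [ 1.10070741e-03 -1.13680808e-03  9.65983339e+01]
```

View pics/wrist5.png

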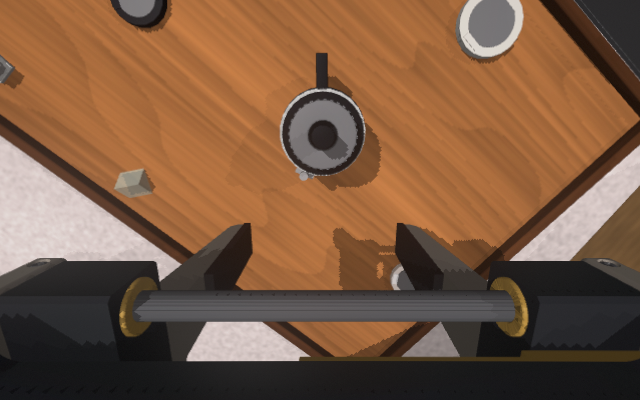

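Run:
```python
from h import *
goto([574.2,-178.8,81])
```

```text
t 18.45 p [ 529.2 -218.   165.1] shift [59.6 -0.1 84.1] ydir -0.854
```

Emit:
play_rows --motion '[20,0,0,0,0,0,1,20,0,0,0,0,0,1,19.8,-0.2,0,0,0,0,1,0,0,20,0,0,0,1,0,0,20,0,0,0,1,0,0,15,0,0,0,1,0,0,13,0,0,0,1,0,0,8,0,0,0,1,0,0,4,0,0,0,1,0,0,2,0,0,0,1,0,0,0,0,0,0,1,0,0,0,0,0,0,1]'

```text
t: 19.65
position: [574.0, -179.0, 83.2]
tool_rot: [0.937, 0.351, 0.001, 0.0]
wrist_force: [-0.2, 0.1, -0.7]
gripper_width: 92.1
gripper_force: 0.0
```

Run:
```python
from h import *
goto([574.2,-178.8,80])
```

```text
t 19.65 p [ 574.  -179.    83.2] shift [ 0.3 -0.1  3.2] ydir -0.854
```

Descend 3 mm more and close gently.

Emit:
play_rows --motion '[0,0,2,0,0,0,0.85,0,0,1,0,0,0,0.75,0,0,0,0,0,0,0.7,0,0,0,0,0,0,0.65,0,0,0,0,0,0,0.6,0,0,0,0,0,0,0.55,0,0,0,0,0,0,0.5,0,0,0,0,0,0,0.5,0,0,0,0,0,0,0.5]' --squeeze 12

```text
t: 20.55
position: [573.7, -178.8, 79.6]
tool_rot: [0.936, 0.351, 0.0, 0.0]
wrist_force: [-0.5, -0.9, 0.4]
gripper_width: 54.4
gripper_force: 12.0
```

Emit:
play_rows --motion '[0,0,-1,0,0,0,0.4,0,0,-2,0,0,0,0.4,0,0,-3,0,0,0,0.4,0,0,0,0,0,0,0.4]'

```text
t: 20.95
position: [573.9, -179.0, 86.1]
tool_rot: [0.936, 0.351, 0.0, 0.0]
wrist_force: [0.1, -1.0, -0.6]
gripper_width: 54.7
gripper_force: 12.0
```

Emit:
play_rows --motion '[0,0,-3,0,0,0,0.4,0,0,-5,0,0,0,0.4,0,0,-6,0,0,0,0.4,0,0,-8,0,0,0,0.4,0,0,-8,0,0,0,0.4,0,0,-8,0,0,0,0.4,0,0,-8,0,0,0,0.4,0,0,-8,0,0,0,0.4,0,0,-8,0,0,0,0.4,0,0,-8,0,0,0,0.4,0,0,-8,0,0,0,0.4,0,0,-7,0,0,0,0.4,0,0,-5,0,0,0,0.4,0,0,-3,0,0,0,0.4,0,0,-1,0,0,0,0.4,0,0,0,0,0,0,0.4,0,0,0,0,0,0,0.4,0,0,0,0,0,0,0.4]'

```text
t: 22.75
position: [573.5, -178.8, 179.3]
tool_rot: [0.936, 0.351, -0.0, -0.0]
wrist_force: [0.5, 0.7, -0.9]
gripper_width: 54.4
gripper_force: 12.0
```

Run:
```python
from h import *
a=snap('wrist')[0]; b,d,C=snap('scene')
w=cloud(d,C); m=np.hypot(w[...,0]-574,w[...,1]+178)<45
for z0,z1 in((119,130),(190,203)):
    Q=w[m&(w[...,2]>z0)&(w[...,2]<z1)]; print(len(Q),np.median(Q,0) if len(Q) else '')
cv2.imwrite('pics/fin.png',np.vstack([a[100:300],cv2.resize(b[120:290,130:450],(640,340))]))
```

```text
58 [ 575.02673655 -177.08211034  124.64354311]
454 [ 577.22621159 -171.87068558  196.2139425 ]
```

View pics/fin.png

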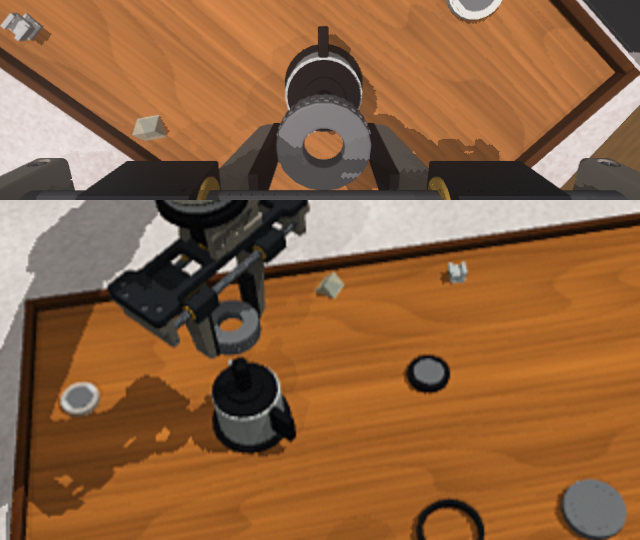

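The outer lid (grey ring near (323,145) in the wrist view) is held level. The inner lid is still seated in the shut case, with its knob top at z 124.6 mm.

```bash
python3 -c "
from cell import *
print(job_done())"
```

```text
the job is handed in; nothing more can be done
None
```

I handed the job in at about 23 s: the case is shut, the inner lid sits fully home in its mouth, and the gripper holds the outer lid level about 10 cm above where it sat; no verdict was returned.

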